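# Put out the reorder plate of the empty carton

### The job

One of the three cartons on the stock shelf has run empty. With your fingertips, slide the reorder plate that lies in front of the empty carton straight forward (towards the robot) until its whole red end sticks out over the shelf's front edge, with the white part still on the shelf, the plate square to the edge and in front of its own carton. Do not pick the plate up or let it fall, leave the other two plates, the cartons, the tape and the jar where they are, and let go of everything at the end.

Things in the scene. Friction and masses are not known exactly. Their poses are not given: they have to be found in the camera images.
- shelf_front (a point): Middle of the shelf's front upper edge, the straight edge nearest the robot; the point lies on the edge, level with the board's top, 90 mm above the bench. Axes: x level into the shelf, away from the robot, square to the edge; y along the edge; z up. Below the edge is open space down to the bench.
- shelf: Fixed low bench-top shelf: plywood board in cream steel beams, 470 mm deep, 800 mm wide, flat top 90 mm above the bench. Origin on the bench under the middle of the front edge; axes as shelf_front. A stop along the rear edge and the two rear corner posts rise up to 65 mm above the board.
- plate: Reorder plate of the empty carton: loose, flat, rigid plastic, 140 mm long (x), 100 wide (y), 6 thick, 0.1 kg, slides under a light push. Origin: centre of its underside; x points from red end to white end, z up. The 40 mm nearest the robot (x -70 to -30 mm) is red, the other 100 mm white with a pale label. It starts flat on the board, a little askew, red end 5 to 55 mm short of the front edge.
- red_line (a point): On that plate's upper face, in the middle of the straight border between red and white, 30 mm from the plate's centre towards its red end, 6 mm above its underside. It belongs above the shelf's front edge. Axes as the plate's.
- carton_empty: The empty carton: loose, open-topped brown cardboard, 200 mm deep (x), 130 wide (y), 85 high, front wall lowered to 50; its bare floor shows. Origin: at its foot, below the middle of its front wall's outer face; x points away from the robot. It stands at the rear of the shelf, at least 60 mm of free board between it and its plate.
- carton_pulleys: Full carton of steel belt pulleys, of the same size and axes as the empty one. The cartons' order along the shelf varies; they stand 168 mm apart.
- carton_caps: Full carton of blue plastic caps, of the same size and axes as the empty one.
- plate_pulleys: Reorder plate of the pulley carton, lying in front of it; the same as the first plate. Leave it alone.
- plate_caps: Reorder plate of the cap carton, lying in front of it; the same as the first plate. Leave it alone.
- tape: Loose roll of brown packing tape lying flat near one end of the shelf, 90 mm across, 24 mm high, origin at the centre of its underside. Leave it alone.
- jar: Loose small jar with a black cap standing near the other end of the shelf, 48 mm across, 55 mm high, origin at the centre of its underside. Leave it alone.
There are look-alikes about, which are no part of the job. Leave any blue or orange look-alike of the plate alone.

How it is judged:
By the outcome, as a careful person would: the job done as asked, in the order asked, and still so for the second after the job is handed in, with the robot touching nothing.
It also fails if it takes over 35 s, if anything falls off the work surface, if the arm or the gripper's body presses on something with over 40 N, if the wrist force passes 120 N, or if a joint passes its speed limit or range.

### The arm

A 6-joint arm with a two-finger parallel gripper is mounted at the origin on the work surface. World frame = base frame: x ahead of the robot, y to its left, z up, the work surface at z = 0. Lengths are in m, angles in rad, forces in N, time in s.
With the tool pointing down it reaches from about 0.4 to 0.825 m from the base axis. Payload 7 kg.
Tool frame: the origin (TCP) lies midway between the tips of the shut fingers; the grasp point (between the pads) lies 19 mm behind it; z points along the fingers, y is the direction in which the jaws open and shut (so a half turn about z gives the same grasp; the last joint's range is limited). The gripper opens to 88 mm and grips with 3 to 60 N. Pads are 19 mm wide; open, the fingers measure 130 mm over their backs; the gripper's body (78 mm by 193 mm) begins 47 mm behind the grasp point.
Start: joints at [-1.039, 0.359, 0.012, 0, -1.224, -0.288], TCP at [0.163, -0.655, 0.206] pointing down, gripper open.
Joint ranges: [-3.07, 3.07], [-1.43, 2.12], [-1.02, 1.25], [-3.03, 1.67], [-3.05, -0], [-3.03, 3.03]. Speed limits (rad/s): [2.39, 2.39, 3.01, 3.14, 3.14, 3.14].

### API

Orientations are given as a unit quaternion [x, y, z, w].
In Python, from station import r gives the robot as it stands.
- The arm moves only by the tool apply_moves, never from a script. Its argument "increments" is text: rows parted by semicolons, each of 7 numbers parted by spaces: the shift along the tool's x, y, z in mm, then the turn, a rotation vector about the tool's x, y, z in degrees, then the finger opening in mm, from 0 to 87.6. In form: tx ty tz wx wy wz gripper; .... A call has 1 to 20 rows; each row is the pose to reach, as a shift and turn from the pose commanded when the call began, along the tool's axes at that moment; what a row does not reach only later rows make up. A row lasts 1/8 s, in which the tool goes at most 62.5 mm and 10.7 degrees, less where a joint would pass 70% of its speed; a pose out of reach is approached as far as the arm can. A call with a gripper value outside its range is refused whole. The fingers move at their own pace and stop on an object; "newtons" is the grip in N (left out, the last holds). Time passes only in rows, so rows that repeat a pose let the fingers close. It gives the time, the measured TCP pose, the force and the opening at its end, in the units of the state.
- r.state(): the state, without advancing time (a new reading comes with each control period).
- r.read_camera(name): name is "scene" or "side" or "wrist"; returns the picture (384x512x3 uint8, red, green, blue); there is no depth.
- r.get_calibration(name): a dict with "fx", "fy", "cx", "cy" (pixels), "view" (4x4, takes a point from world to camera coordinates). Camera axes: x right, y down, z forward; pixel columns grow to the right and rows downward; lengths in m; the calibration is good to about 2 mm. A picture is of the moment at which its call begins: read the wrist's pose just before it. get_calibration takes no time and is no camera call; for the wrist camera it gives the pose at the moment of the call.
- r.close_job(): hands the job in, once; it reports no verdict.
The state is a dict: "time": time; "joint_positions": joint angles; "dq": joint speeds; "joint_efforts": joint torques, N m; "eef_pos": TCP position; "tool_rot": TCP orientation; "ft_force": force on the tool from outside, world axes, zero at the start; "torque": the same for the moment, N m; "finger_gap": finger opening in m.
Only numpy, scipy, OpenCV 4.12 (cv2) and the standard library are available. Lean on these libraries where they do the work, as an engineer would, in place of code of your own. Each camera call takes 0.05 s, during which the arm holds its last target.

## Working session

There is one attempt and no reset: what is moved stays moved. The work goes in short steps, Python scripts to look and compute and a tool call to move; the robot and the scene stay as the last step left them, time stands still between calls to the robot, and variables do not carry over. Pictures are saved under pics/ and viewed, and the job is handed in when it is done.

Besides the shell and the picture viewer there is one more tool, called after "Call:" as name(argument=value, ...) on one line, values as JSON. apply_moves: Moves the arm, as the interface text tells. Its arguments: {"type":"object","properties":{"increments":{"type":"string"},"newtons":{"type":"number"}},"required":["increments"]}

```bash
mkdir -p pics; ls
python3 - <<'E'
from station import r
import cv2
s=r.state();print(s['time'],s['eef_pos'],s['tool_rot'],s['finger_gap'],s['ft_force'])
for n in ('scene','side'):
    cv2.imwrite(f'pics/{n}0.png',r.read_camera(n)[:,:,::-1]); c=r.get_calibration(n);print(n,c)
E
```

```text
pics
0.0 [ 0.16280062 -0.65452599  0.20550665] [-1.21550647e-01  9.92584876e-01  8.23513480e-04 -1.58721053e-04] 0.08766627873618257 [ 0.97493188 -1.16507752  0.04404549]
scene {'fx': 379.5393569022156, 'fy': 379.5393569022156, 'cx': 254.72354333056322, 'cy': 191.94742696984784, 'view': array([[ 0.27893126,  0.96010352, -0.01996459, -0.09540894],
       [ 0.67520695, -0.21086085, -0.70684742, -0.32367091],
       [-0.68285645,  0.18368161, -0.70708425,  1.70206425],
       [ 0.        ,  0.        ,  0.        ,  1.        ]])}
side {'fx': 483.8521631090772, 'fy': 483.8521631090772, 'cx': 248.58584114197782, 'cy': 184.78676511998492, 'view': array([[ 0.97969227,  0.19948241,  0.02024402, -0.55497803],
       [ 0.15314428, -0.6792815 , -0.71772103, -0.05292672],
       [-0.12942133,  0.706246  , -0.69603643,  1.8851731 ],
       [ 0.        ,  0.        ,  0.        ,  1.        ]])}
```

View pics/scene0.png

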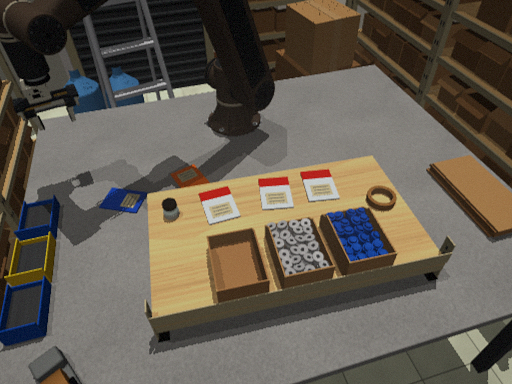

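View pics/side0.png

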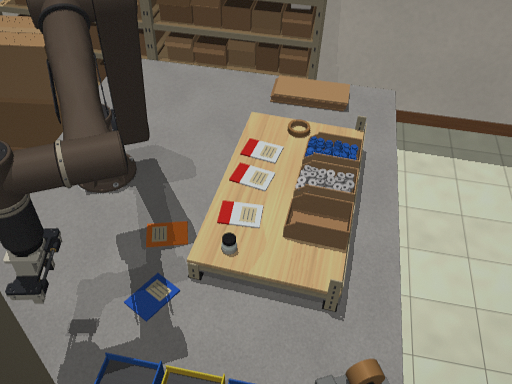

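The empty carton is the one nearest the jar (scene about (238,263), side (320,220)). Its plate is at scene (220,205), side (241,214). Next I measure its corners and the shelf edge.

```bash
cat > h.py <<'E'
import numpy as np, cv2
from station import r
def ray(c,uv,z):
    uv=np.atleast_2d(uv).astype(float)
    R=c['view'][:3,:3];t=c['view'][:3,3];o=-R.T@t
    d=np.c_[(uv[:,0]-c['cx'])/c['fx'],(uv[:,1]-c['cy'])/c['fy'],np.ones(len(uv))]@R
    return o+d*((z-o[2])/d[:,2])[:,None]
def proj(c,p):
    p=np.atleast_2d(p)@c['view'][:3,:3].T+c['view'][:3,3]
    return np.c_[p[:,0]/p[:,2]*c['fx']+c['cx'],p[:,1]/p[:,2]*c['fy']+c['cy']]
def masks(im):
    h=cv2.cvtColor(im,cv2.COLOR_RGB2HSV);H,S,V=cv2.split(h)
    red=(((H<6)|(H>172))&(S>170)&(V>90)).astype(np.uint8)*255
    wood=((H>10)&(H<28)&(S>60)&(V>150)).astype(np.uint8)*255
    white=((S<50)&(V>170)).astype(np.uint8)*255
    return red,wood,white
E
python3 - <<'E'
from h import *
for n in ('scene','side'):
    im=cv2.imread(f'pics/{n}0.png')[:,:,::-1].copy();c=r.get_calibration(n)
    red,wood,white=masks(im)
    print(n)
    for nm,m in (('red',red),('white',white)):
        k,_=cv2.findContours(m,0,2)
        for q in k:
            if cv2.contourArea(q)<60: continue
            re=cv2.minAreaRect(q);b=cv2.boxPoints(re);
            p=ray(c,b,.096)
            if p[:,0].min()<.3 or p[:,0].max()>.95: continue
            print(nm,cv2.contourArea(q),np.round(re[0]),np.round(ray(c,q[:,0].mean(0),.096)[0,:2],3),b.round(1).tolist())
    k,_=cv2.findContours(wood,0,2);q=max(k,key=cv2.contourArea)
    print('wood',cv2.boundingRect(q)); P=ray(c,q[:,0],.09)[:,:2]; 
    hull=cv2.convexHull(P.astype(np.float32))[:,0]; ap=cv2.approxPolyDP(hull[:,None],.01,True)[:,0]; print(ap.round(3).tolist())
    cv2.imwrite(f'pics/{n}_z.png',cv2.resize(im[130:260,140:300] if n=='scene' else im[100:290,170:330],None,fx=3 if n=='side' else 4.5,fy=3 if n=='side' else 4.5,interpolation=2)[:,:,::-1])
E
```

```text
scene
red 193.0 [214. 193.] [ 0.527 -0.19 ] [[198.5, 193.10000610351562], [228.39999389648438, 185.60000610351562], [230.1999969482422, 192.89999389648438], [200.39999389648438, 200.39999389648438]]
red 175.5 [273. 181.] [0.534 0.025] [[258.5, 178.8000030517578], [287.6000061035156, 176.60000610351562], [288.1000061035156, 183.6999969482422], [259.1000061035156, 185.89999389648438]]
red 168.0 [315. 174.] [0.54  0.162] [[300.70001220703125, 171.6999969482422], [329.5, 169.0], [330.20001220703125, 175.89999389648438], [301.29998779296875, 178.60000610351562]]
white 683.0 [221. 208.] [ 0.598 -0.183] [[201.5, 201.1999969482422], [233.60000610351562, 192.60000610351562], [239.5, 215.10000610351562], [207.39999389648438, 223.60000610351562]]
white 627.0 [276. 196.] [0.604 0.006] [[259.3999938964844, 186.60000610351562], [291.3999938964844, 184.0], [293.20001220703125, 205.89999389648438], [261.20001220703125, 208.5]]
white 589.5 [321. 188.] [0.609 0.151] [[302.79998779296875, 179.10000610351562], [336.8999938964844, 175.6999969482422], [339.0, 197.10000610351562], [305.0, 200.5]]
wood (147
[... 915 characters left out ...]
, [259.79998779296875, 226.6999969482422]]
white 478.5 [257. 177.] [ 0.598 -0.005] [[239.6999969482422, 181.89999389648438], [245.5, 163.10000610351562], [274.29998779296875, 171.89999389648438], [268.5, 190.8000030517578]]
white 395.0 [266. 151.] [0.607 0.146] [[250.60000610351562, 155.60000610351562], [254.8000030517578, 138.89999389648438], [282.29998779296875, 145.8000030517578], [278.1000061035156, 162.5]]
wood (187, 112, 177, 180)
[[0.4959999918937683, 0.3889999985694885], [0.45500001311302185, -0.40400001406669617], [0.8840000033378601, -0.42800000309944153], [0.9240000247955322, -0.37299999594688416], [0.9629999995231628, 0.3569999933242798], [0.9100000262260437, 0.3720000088214874]]
```

View pics/scene_z.png

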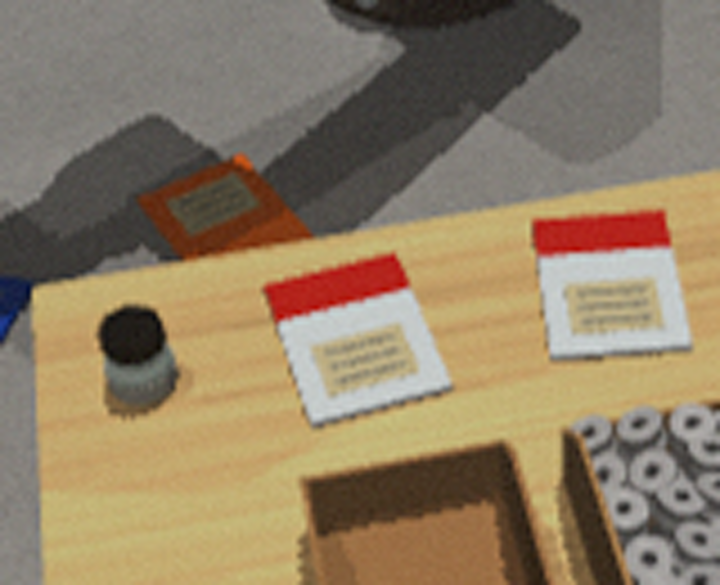

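View pics/side_z.png

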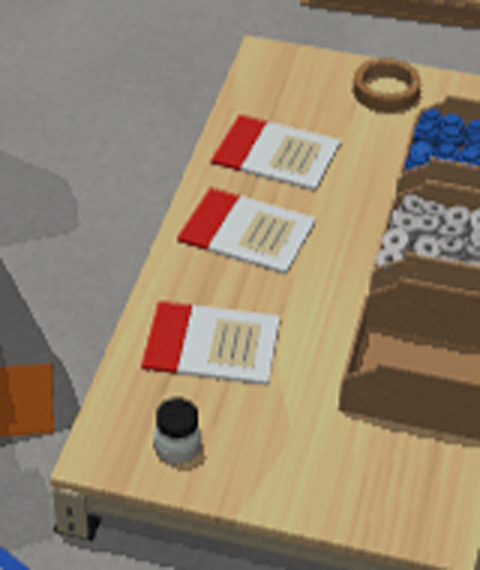

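Run:
```python
from h import *
for n in ('scene','side'):
    im=cv2.imread(f'pics/{n}0.png')[:,:,::-1].copy();c=r.get_calibration(n)
    red,wood,white=masks(im)
    # plate union: roi around plate; not wood hue/bright
    m=red|white
    k,_=cv2.findContours(cv2.morphologyEx(m,cv2.MORPH_CLOSE,np.ones((3,3),np.uint8)),0,2)
    for q in k:
        if cv2.contourArea(q)<500: continue
        P=ray(c,q[:,0],.096)[:,:2]
        if P[:,0].min()<.3 or P[:,0].max()>.8:continue
        re=cv2.minAreaRect((P*1000).astype(np.float32)); print(n,np.round(re[0],1),np.round(re[1],1),round(re[2],1),cv2.boxPoints(re).round(0).tolist())
    x0,y0,w,hh=(195,215,210,95) if n=='scene' else (275,120,100,135)
    f=3.8
    cv2.imwrite(f'pics/{n}_c.png',cv2.resize(im[y0:y0+hh,x0:x0+w],None,fx=f,fy=f,interpolation=2)[:,:,::-1])
```

```text
scene [ 577.2 -186.2] [137.2  99.5] 2.6 [[506.0, -140.0], [511.0, -239.0], [648.0, -233.0], [643.0, -133.0]]
scene [580.    1.9] [ 99.5 136.3] 79.0 [[504.0, -34.0], [637.0, -60.0], [656.0, 38.0], [523.0, 64.0]]
scene [588.3 152.8] [ 99.3 136.7] 81.0 [[513.0, 114.0], [648.0, 93.0], [664.0, 191.0], [529.0, 212.0]]
side [ 574.3 -188.4] [141.1 102. ] 5.4 [[499.0, -144.0], [509.0, -246.0], [649.0, -232.0], [640.0, -131.0]]
side [576.4  -1.2] [104.8 137.9] 79.1 [[499.0, -40.0], [634.0, -66.0], [654.0, 37.0], [519.0, 63.0]]
side [584.1 149.6] [104.3 136.9] 81.3 [[509.0, 108.0], [644.0, 88.0], [660.0, 191.0], [524.0, 211.0]]
```

View pics/scene_c.png

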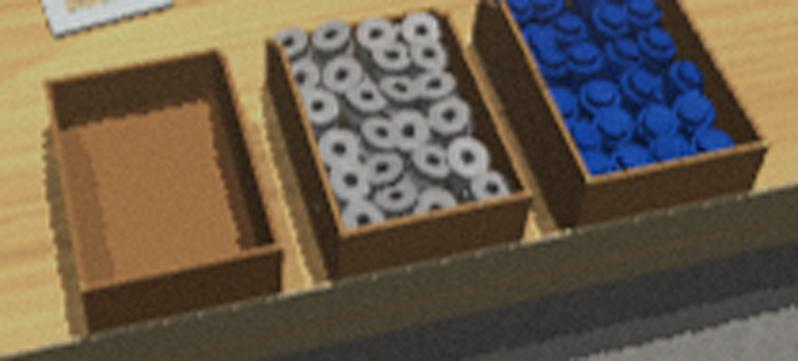

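View pics/side_c.png

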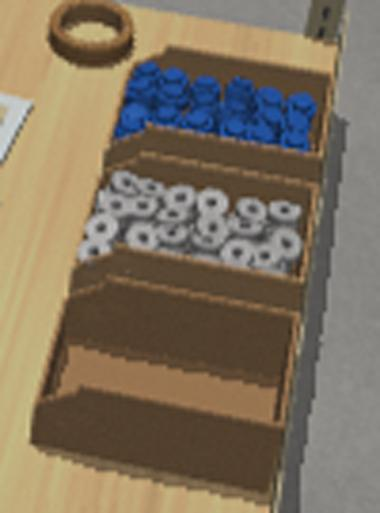

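```bash
cat >> h.py <<'E'
from scipy.spatial.transform import Rotation as Ro
def inc(p,Rt,s=None):
    s=s or r.state(); R0=Ro.from_quat(s['tool_rot'])
    d=R0.inv().apply(np.array(p)-s['eef_pos'])*1000; w=(R0.inv()*Rt).as_rotvec(degrees=True)
    return d.round(1),w.round(2)
def down(yaw): # tool x at world yaw, z down
    c,s=np.cos(yaw),np.sin(yaw); return Ro.from_matrix(np.array([[c,s,0],[s,-c,0],[0,0,-1]]).astype(float))
E
python3 - <<'E'
from h import *
E0=[]
for n in ('scene','side'):
    im=cv2.imread(f'pics/{n}0.png')[:,:,::-1].copy();c=r.get_calibration(n)
    red,wood,white=masks(im)
    k,_=cv2.findContours(wood,0,2);q=max(k,key=cv2.contourArea)
    P=ray(c,q[:,0],.09)[:,:2]
    pred=.479+.0526*P[:,1]
    s=(abs(P[:,0]-pred)<.012)&(abs(P[:,1])<.37)
    a=np.polyfit(P[s,1],P[s,0],1);res=P[s,0]-np.polyval(a,P[s,1]);print(n,'edge x=a*y+b',a,res.std(),s.sum(),'yaw',-np.degrees(np.arctan(a[0])))
c=r.get_calibration('scene')
print(ray(c,[[217.4,291.3],[268.2,280]],.175).round(3),ray(c,[[207.6,236],[252.1,228.7]],.14).round(3))
print(ray(r.get_calibration('side'),[[283.7,236.6]],.09).round(3))
print(inc([.66,-.20,.26],down(np.radians(177))))
E
```

```text
scene edge x=a*y+b [0.05580073 0.47868131] 0.002129425580229314 72 yaw -3.1938341584337406
side edge x=a*y+b [0.05497807 0.47573837] 0.0010678135061449644 119 yaw -3.1468432972928073
[[ 0.929 -0.259  0.175]
 [ 0.935 -0.135  0.175]] [[ 0.731 -0.247  0.14 ]
 [ 0.742 -0.121  0.14 ]]
[[ 0.731 -0.253  0.09 ]]
(array([-592.2,  321.3,  -54. ]), array([ 0.08, -0.02, 16.96]))
```

Call:
apply_moves(increments="-60 32 -54 0 0 2 50; -110 60 -54 0 0 4 50; -160 87 -54 0 0 6 50; -210 114 -54 0 0 8 50; -260 141 -54 0 0 10 50; -310 168 -54 0 0 12 50; -360 195 -54 0 0 14 50; -410 223 -54 0 0 16 50; -460 250 -54 0 0 17 50; -510 277 -54 0 0 17 50; -555 301 -54 0 0 17 50; -592 321 -54 0 0 17 50; -592 321 -54 0 0 17 50; -592 321 -54 0 0 17 50")

```text
time: 1.85
eef_pos: [0.6596, -0.2005, 0.2598]
tool_rot: [0.026, 1.0, 0.0, -0.001]
ft_force: [0.1, -0.0, -0.3]
finger_gap: 0.05
```

Run:
```python
from h import *
s=r.state();print(s['time'],s['eef_pos'],s['finger_gap'],s['ft_force'],inc([.66,-.20,.26],down(np.radians(176.85))))
c=r.get_calibration('wrist');im=r.read_camera('wrist');np.savez('w1.npz',**c)
cv2.imwrite('pics/w1.png',im[:,:,::-1]);print(c['view'])
```

```text
1.85 [ 0.65959232 -0.20052453  0.25980483] 0.05000164507210708 [ 0.07967503 -0.04764211 -0.31549557] (array([-0.4,  0.5, -0.2]), array([-0.  , -0.07,  0.14]))
[[ 0.05238699  0.9986253   0.00176565  0.16408782]
 [ 0.95996948 -0.05084616  0.27545103 -0.69124698]
 [ 0.27516214 -0.01273508 -0.96131348  0.25642347]
 [ 0.          0.          0.          1.        ]]
```

View pics/w1.png

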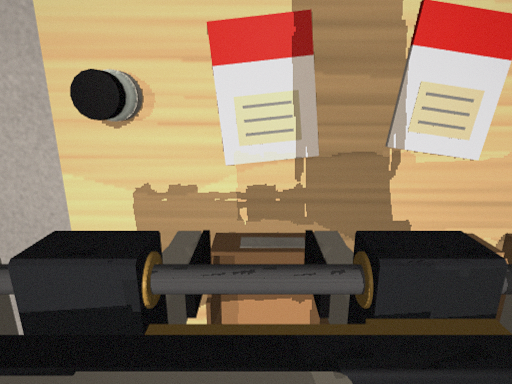

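The wrist view shows the plate with corners at about (207,22), (312,10), (318,157) and (226,165). The empty carton is directly behind it.

Run:
```python
from h import *
c=dict(np.load('w1.npz'))
im=cv2.imread('pics/w1.png')[:,:,::-1].copy()
H,S,V=cv2.split(cv2.cvtColor(im,cv2.COLOR_RGB2HSV))
m=((((H<6)|(H>172))&(S>150))|((S<60)&(V>90))).astype(np.uint8)*255
m[:,:195]=0;m[:,335:]=0;m[175:]=0
m=cv2.morphologyEx(m,cv2.MORPH_CLOSE,np.ones((5,5),np.uint8))
k,_=cv2.findContours(m,0,2);q=max(k,key=cv2.contourArea)
P=ray(c,q[:,0],.096)[:,:2];re=cv2.minAreaRect((P*1000).astype(np.float32));b=cv2.boxPoints(re)
print(re,b.round(1))
a=np.radians(-3.15);X=np.array([np.cos(a),np.sin(a)]);Y=np.array([-X[1],X[0]])
print('shelf',[(round(float(p@X),1),round(float(p@Y),1)) for p in np.vstack([b,re[0]])])
for n,bb in (('scene',.47868),('side',.47574)): print('edge shelf x',(np.array([bb+.0553*-.19,-.19])@X))
rl=ray(c,[[214,64],[314,54]],.096)[:,:2];print('redline',rl.round(4),rl@X,rl@Y)
s=r.state()
for t in ([.692,-.148],):
    p=t[0]*X+t[1]*Y;print(p,inc([*p,.14],down(np.radians(176.85)),s),inc([*p,.0925],down(np.radians(176.85)),s))
```

```text
((575.926025390625, -186.69921875), (139.61077880859375, 99.82040405273438), 2.980226755142212) [[ 503.6 -140.5]
 [ 508.8 -240.2]
 [ 648.2 -232.9]
 [ 643.  -133.2]]
shelf [(510.6, -112.6), (521.2, -211.8), (660.1, -196.9), (649.4, -97.7), (585.3, -154.8)]
edge shelf x 0.4779061704040754
edge shelf x 0.47497061245757083
redline [[ 0.5469 -0.2357]
 [ 0.5429 -0.1376]] [0.55904142 0.5496804 ] [-0.2052978 -0.1075278]
[ 0.68282183 -0.18580191] (array([-22.7,  16.4, 120.2]), array([-0.  , -0.04,  0.1 ])) (array([-22.8,  16.4, 167.7]), array([-0.  , -0.04,  0.1 ]))
```

Call:
apply_moves(increments="-16 11.4 50 0 0 0.1 50; -16 11.4 90 0 0 0.1 50; -16 11.4 125 0 0 0.1 50; -16 11.4 145 0 0 0.1 50; -16 11.4 157 0 0 0.1 50; -16 11.4 164 0 0 0.1 50; -16 11.4 167.5 0 0 0.1 50; -16 11.4 167.5 0 0 0.1 50")

```text
time: 2.9
eef_pos: [0.6767, -0.1901, 0.0935]
tool_rot: [0.027, 1.0, -0.0, 0.0]
ft_force: [-0.5, 0.6, -0.0]
finger_gap: 0.05
```

Run:
```python
from h import *
a=np.radians(-3.15);X=np.array([np.cos(a),np.sin(a)]);Y=np.array([-X[1],X[0]])
s=r.state();print(s['time'],s['eef_pos'],s['ft_force'],s['eef_pos'][:2]@X,s['eef_pos'][:2]@Y)
im=r.read_camera('side');cv2.imwrite('pics/s2.png',cv2.resize(im[120:280,170:370],None,fx=4,fy=3.7)[:,:,::-1])
for x in (.62,.592,.5875):
  print(inc([*(x*X-.153*Y),.0925],down(np.radians(176.85))))
```

```text
2.9 [ 0.67673513 -0.19014718  0.09347826] [-0.51140572  0.55556375 -0.02538686] 0.6861612667047886 -0.15267317150035134
(array([66.3, -0.3,  1.1]), array([-0.  ,  0.06,  0.02]))
(array([94.3, -0.3,  1.1]), array([-0.  ,  0.06,  0.02]))
(array([98.8, -0.3,  1.1]), array([-0.  ,  0.06,  0.02]))
```

View pics/s2.png

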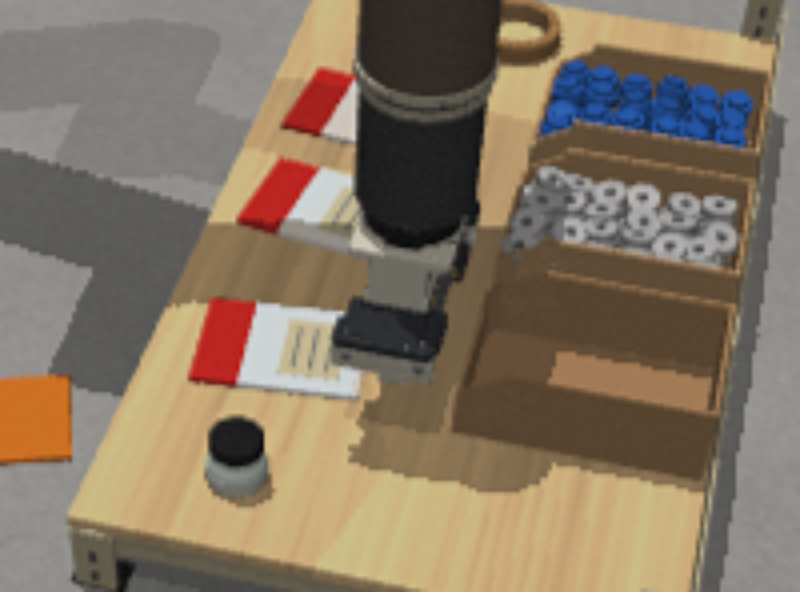

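The fingers are behind the plate and clear of the carton. Now a slow push.

Call:
apply_moves(increments="6 0 0.7 0 0 0 50; 12 0 0.7 0 0 0 50; 17 0 0.7 0 0 0 50; 22 0 0.7 0 0 0 50; 27 0 0.7 0 0 0 50; 32 0 0.7 0 0 0 50; 37 0 0.7 0 0 0 50; 42 0 0.7 0 0 0 50; 47 0 0.7 0 0 0 50; 52 0 0.7 0 0 0 50; 57 0 0.7 0 0 0 50; 62 0 0.7 0 0 0 50; 67 0 0.7 0 0 0 50; 72 0 0.7 0 0 0 50; 76 0 0.7 0 0 0 50; 80 0 0.7 0 0 0 50; 84 0 0.7 0 0 0 50; 84 0 0.7 0 0 0 50")

```text
time: 5.2
eef_pos: [0.5924, -0.1855, 0.0923]
tool_rot: [0.027, 1.0, 0.0, -0.0]
ft_force: [0.5, 0.3, -0.8]
finger_gap: 0.05
```

```bash
cat >> h.py <<'E'
a=np.radians(-3.15);X=np.array([np.cos(a),np.sin(a)]);Y=np.array([-X[1],X[0]])
def look(tag):
    s=r.state();print(s['time'],s['eef_pos'].round(4),s['ft_force'].round(2),'tcp shelf',s['eef_pos'][:2]@X,s['eef_pos'][:2]@Y)
    for n in ('side','scene','wrist'):
        c=r.get_calibration(n);im=r.read_camera(n);np.savez(f'{n}_{tag}.npz',**c)
        cv2.imwrite(f'pics/{n}_{tag}_full.png',im[:,:,::-1])
        cr={'side':im[130:280,180:330],'scene':im[140:270,140:320],'wrist':im}[n]
        f={'side':4,'scene':4.4,'wrist':1}[n]
        cv2.imwrite(f'pics/{n}_{tag}.png',cv2.resize(cr,None,fx=f,fy=f,interpolation=2)[:,:,::-1])
        red=masks(im)[0];k,_=cv2.findContours(red,0,2)
        for q in k:
            if cv2.contourArea(q)<100: continue
            P=ray(c,q[:,0],.096)[:,:2]*1000;re=cv2.minAreaRect(P.astype(np.float32));b=cv2.boxPoints(re)
            if abs(re[0][1]+187)<60 and 350<re[0][0]<700: print(n,np.round(re[1],1),[(round(float(p@X),1),round(float(p@Y),1)) for p in b])
E
python3 -c "
from h import *
look('a')"
```

```text
5.2 [ 0.5924 -0.1855  0.0923] [ 0.51  0.33 -0.83] tcp shelf 0.6016602091147307 -0.15263279345794223
side [ 38.2 104.2] [(510.0, -113.2), (520.4, -216.8), (558.3, -213.0), (547.9, -109.4)]
wrist [39.1 99. ] [(510.3, -113.0), (520.8, -211.4), (559.7, -207.3), (549.2, -108.8)]
```

View pics/side_a.png

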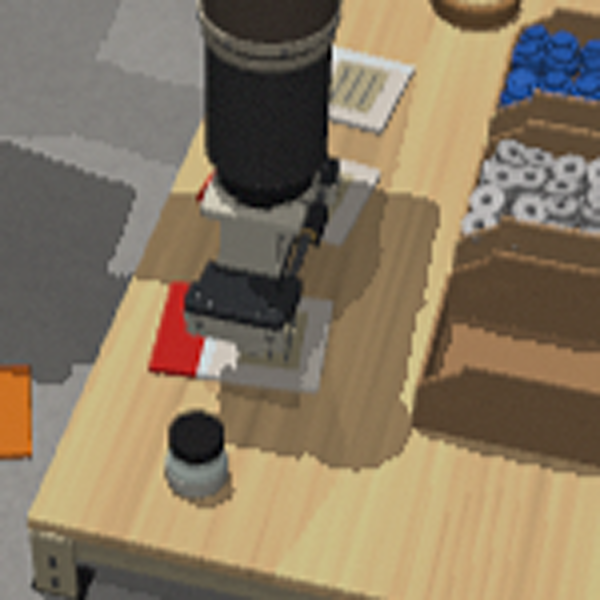

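View pics/wrist_a.png

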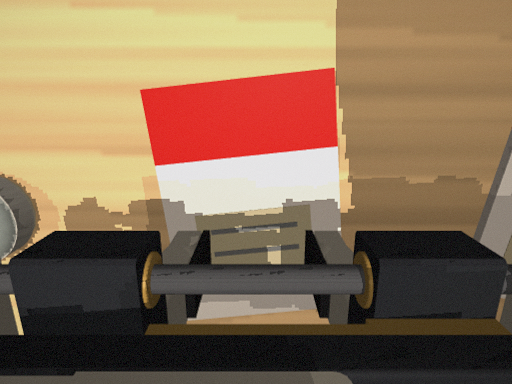

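View pics/scene_a.png

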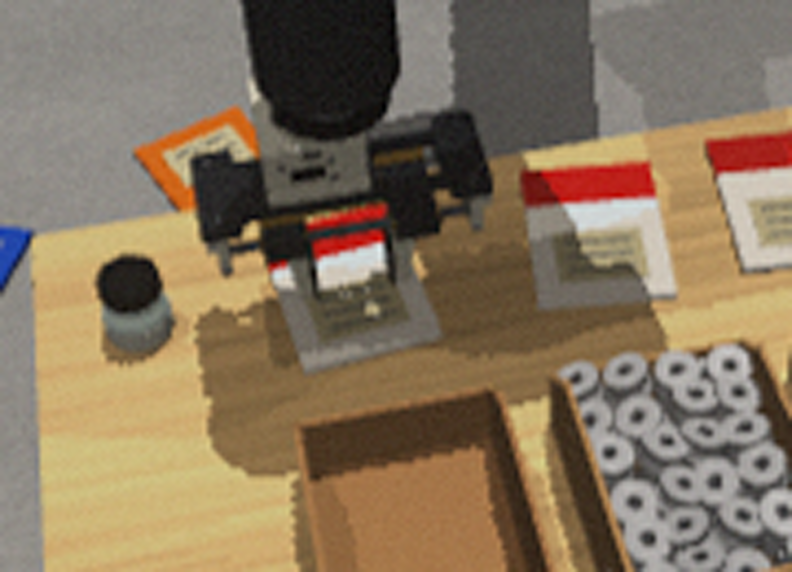

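The plate has not moved: its red end is still at shelf x 510–521 mm. With the jaws open the tips evidently sit higher than the nominal TCP, so they passed over the plate. I will lift, go back and feel for the board.

Call:
apply_moves(increments="0 0 -10 0 0 0 50; -30 0 -12 0 0 0 50; -60 0 -12 0 0 0 50; -84 0 -12 0 0 0 50; -86 0 -6 0 0 0 50; -86 0 -1 0 0 0 50; -86 0 1 0 0 0 50; -86 0 2 0 0 0 50; -86 0 3 0 0 0 50; -86 0 3 0 0 0 50")

```text
time: 6.6
eef_pos: [0.6784, -0.1902, 0.0894]
tool_rot: [0.027, 1.0, 0.0, 0.0]
ft_force: [0.1, 0.4, 0.7]
finger_gap: 0.0501
```

Call:
apply_moves(increments="0 0 1 0 0 0 50; 0 0 1 0 0 0 50")

```text
time: 6.85
eef_pos: [0.6785, -0.1901, 0.0882]
tool_rot: [0.027, 1.0, 0.0, -0.0]
ft_force: [0.7, 0.6, 0.3]
finger_gap: 0.0504
```

Call:
apply_moves(increments="0 0 1 0 0 0 50; 0 0 1 0 0 0 50")

```text
time: 7.1
eef_pos: [0.6784, -0.1902, 0.0871]
tool_rot: [0.027, 1.0, 0.0, -0.0]
ft_force: [-0.2, -0.2, -0.2]
finger_gap: 0.05
```

Call:
apply_moves(increments="0 0 1 0 0 0 50; 0 0 1 0 0 0 50")

```text
time: 7.35
eef_pos: [0.6784, -0.1902, 0.0861]
tool_rot: [0.027, 1.0, 0.0, -0.0]
ft_force: [-0.7, -0.1, -0.5]
finger_gap: 0.0501
```

Call:
apply_moves(increments="0 0 1 0 0 0 50; 0 0 1 0 0 0 50")

```text
time: 7.6
eef_pos: [0.6784, -0.1902, 0.0851]
tool_rot: [0.027, 1.0, 0.0, -0.0]
ft_force: [-0.3, -0.0, 0.1]
finger_gap: 0.0497
```

Call:
apply_moves(increments="0 0 1 0 0 0 50; 0 0 1 0 0 0 50")

```text
time: 7.85
eef_pos: [0.6784, -0.1902, 0.0842]
tool_rot: [0.027, 1.0, 0.0, -0.0]
ft_force: [0.3, 0.2, 0.6]
finger_gap: 0.05
```

Call:
apply_moves(increments="0 0 1 0 0 0 50; 0 0 1 0 0 0 50")

```text
time: 8.1
eef_pos: [0.6784, -0.1902, 0.0831]
tool_rot: [0.027, 1.0, -0.0, -0.0]
ft_force: [0.3, -0.4, -0.6]
finger_gap: 0.0501
```

Call:
apply_moves(increments="0 0 1 0 0 0 50; 0 0 1 0 0 0 50")

```text
time: 8.35
eef_pos: [0.6784, -0.1902, 0.0822]
tool_rot: [0.027, 1.0, 0.0, -0.0]
ft_force: [0.6, 0.9, 0.3]
finger_gap: 0.0503
```

Call:
apply_moves(increments="0 0 1 0 0 0 50; 0 0 1 0 0 0 50")

```text
time: 8.6
eef_pos: [0.6784, -0.1902, 0.0811]
tool_rot: [0.027, 1.0, 0.0, -0.0]
ft_force: [-0.1, 0.2, 0.4]
finger_gap: 0.0502
```

Call:
apply_moves(increments="0 0 1 0 0 0 50; 0 0 1 0 0 0 50")

```text
time: 8.85
eef_pos: [0.6784, -0.1902, 0.0802]
tool_rot: [0.027, 1.0, -0.0, -0.0]
ft_force: [0.8, -0.1, -0.5]
finger_gap: 0.0503
```

```bash
python3 -c "
from h import *
s=r.state();print(s['ft_force'],s['eef_pos'])
im=r.read_camera('side');cv2.imwrite('pics/s5.png',cv2.resize(im[170:250,240:320],None,fx=7,fy=7,interpolation=2)[:,:,::-1])"
```

```text
[ 0.75246552 -0.1235369  -0.48775051] [ 0.67844077 -0.19017489  0.08015169]
```

View pics/s5.png

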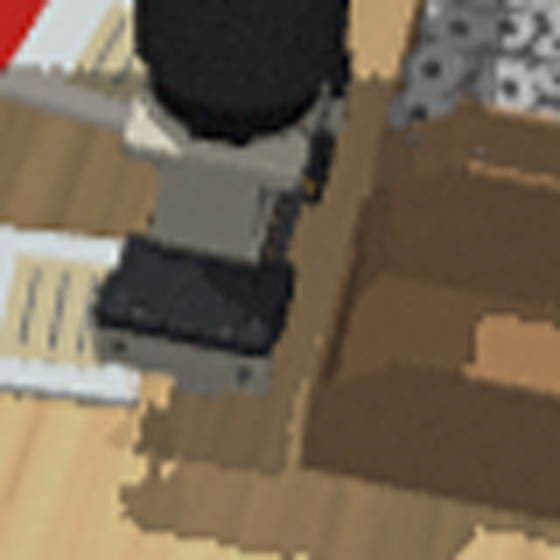

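Call:
apply_moves(increments="0 0 1 0 0 0 50; 0 0 1 0 0 0 50")

```text
time: 9.15
eef_pos: [0.6784, -0.1902, 0.0792]
tool_rot: [0.027, 1.0, 0.0, -0.0]
ft_force: [-0.6, 0.0, -0.1]
finger_gap: 0.05
```

Call:
apply_moves(increments="0 0 1 0 0 0 50; 0 0 1 0 0 0 50")

```text
time: 9.4
eef_pos: [0.6784, -0.1902, 0.0782]
tool_rot: [0.027, 1.0, 0.0, -0.0]
ft_force: [-0.6, 0.2, 0.3]
finger_gap: 0.0497
```

Call:
apply_moves(increments="0 0 1 0 0 0 50; 0 0 1 0 0 0 50")

```text
time: 9.65
eef_pos: [0.6784, -0.1902, 0.0771]
tool_rot: [0.027, 1.0, 0.0, -0.0]
ft_force: [-0.6, -0.6, -0.4]
finger_gap: 0.0503
```

```bash
python3 -c "
from h import *
im=r.read_camera('scene');cv2.imwrite('pics/s6.png',cv2.resize(im[160:260,170:290],None,fx=6,fy=6,interpolation=2)[:,:,::-1])
im=r.read_camera('wrist');cv2.imwrite('pics/w6.png',im[:,:,::-1])
c=r.get_calibration('scene');s=r.state();p=s['eef_pos']
for dy in(-25,-45,25,45):
  for z in (.08,.09,.1): print(dy,z,(proj(c,[*(p[:2]+dy/1000*Y+.0095*X),z])[0]-[170,160])*6)"
```

```text
-25 0.08 [282.94112686 449.75766149]
-25 0.09 [281.12831135 437.12731601]
-25 0.1 [279.29266521 424.33790381]
-45 0.08 [243.24731784 457.38671527]
-45 0.09 [241.18077836 444.77153629]
-45 0.1 [239.08814506 431.99706771]
25 0.08 [381.2901056  430.85522639]
25 0.09 [380.10039856 418.18836334]
25 0.1 [378.89580504 405.36300323]
45 0.08 [420.27953332 423.36155298]
45 0.09 [419.33466582 410.6806311 ]
45 0.1 [418.37800589 397.8414448 ]
```

View pics/s6.png

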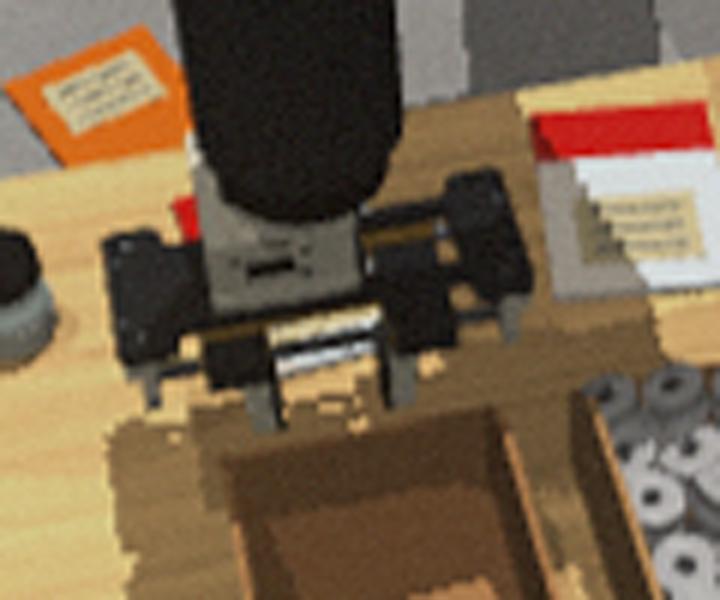

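View pics/w6.png

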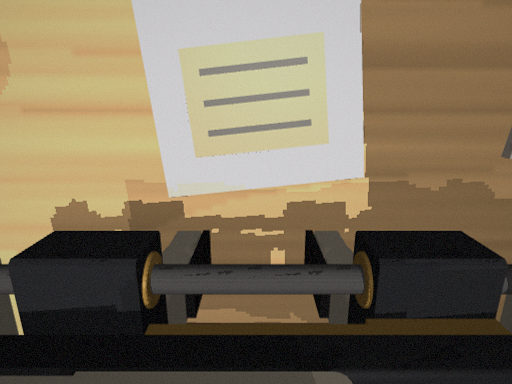

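The scene view puts the tips at z of about 94–98 mm, so another few mm down.

Call:
apply_moves(increments="0 0 1 0 0 0 50; 0 0 2 0 0 0 50")

```text
time: 10.0
eef_pos: [0.6785, -0.1902, 0.0752]
tool_rot: [0.027, 1.0, 0.0, 0.0]
ft_force: [0.4, -0.8, -0.3]
finger_gap: 0.05
```

Call:
apply_moves(increments="0 0 1 0 0 0 50; 0 0 1 0 0 0 50")

```text
time: 10.25
eef_pos: [0.6784, -0.1902, 0.0741]
tool_rot: [0.027, 1.0, 0.0, -0.0]
ft_force: [0.3, 0.1, -0.1]
finger_gap: 0.0502
```

Call:
apply_moves(increments="0 0 1 0 0 0 50; 0 0 1 0 0 0 50")

```text
time: 10.5
eef_pos: [0.6784, -0.1902, 0.0731]
tool_rot: [0.027, 1.0, 0.0, -0.0]
ft_force: [1.0, -0.4, 0.4]
finger_gap: 0.0501
```

```bash
python3 -c "
from h import *
p=ray(r.get_calibration('side'),[[170+178/3,100+410/3]],.145)[0,:2];q=ray(r.get_calibration('scene'),[[140+133/4.5,130+330/4.5]],.145)[0,:2]
for v in (p,q): print(v,v@X,v@Y)"
```

```text
[ 0.57180752 -0.33483667] 0.5893429116306456 -0.3029098427414302
[ 0.57802881 -0.33284767] 0.5954454998231253 -0.300581982647398
```

Call:
apply_moves(increments="0 0 -12 0 0 0 50; 0 0 -26 0 0 0 20; 0 0 -32 0 0 0 10; 0 0 -32 0 0 0 10; 0 0 -32 0 0 0 10; 0 0 -24 0 0 0 10; 0 0 -20 0 0 0 10; 0 0 -20 0 0 0 10")

```text
time: 11.5
eef_pos: [0.678, -0.1901, 0.0922]
tool_rot: [0.027, 1.0, 0.0, -0.001]
ft_force: [-0.1, 0.4, -0.4]
finger_gap: 0.0101
```

```bash
python3 -c "
from h import *
im=r.read_camera('scene');cv2.imwrite('pics/s7.png',cv2.resize(im[160:260,170:290],None,fx=6,fy=6,interpolation=2)[:,:,::-1])
c=r.get_calibration('scene');s=r.state();p=s['eef_pos']
for dy in(-20,-5,5,20):
  for z in (.09,.1,.11): print(dy,z,((proj(c,[*(p[:2]+dy/1000*Y+.0095*X),z])[0]-[170,160])*6).round())"
```

```text
-20 0.09 [291. 435.]
-20 0.1 [289. 422.]
-20 0.11 [287. 409.]
-5 0.09 [321. 429.]
-5 0.1 [319. 416.]
-5 0.11 [318. 403.]
5 0.09 [340. 425.]
5 0.1 [339. 413.]
5 0.11 [338. 400.]
20 0.09 [370. 420.]
20 0.1 [369. 407.]
20 0.11 [368. 394.]
```

View pics/s7.png

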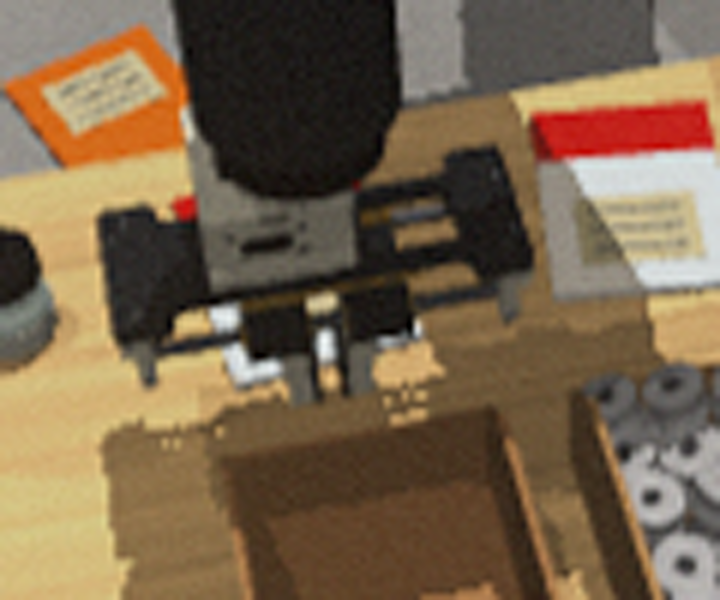

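At both openings the tips sit about 19–20 mm above the reported TCP. The pushing height is therefore TCP z of about 72 mm, so I go back to that and feel for the board.

Call:
apply_moves(increments="0 0 10 0 0 0 50; 0 0 16 0 0 0 50; 0 0 19 0 0 0 50; 0 0 20 0 0 0 50; 0 0 20 0 0 0 50")

```text
time: 12.18
eef_pos: [0.6786, -0.1902, 0.0733]
tool_rot: [0.027, 1.0, -0.0, 0.0]
ft_force: [0.2, 0.4, -0.2]
finger_gap: 0.049
```

Call:
apply_moves(increments="0 0 1 0 0 0 50; 0 0 1 0 0 0 50")

```text
time: 12.42
eef_pos: [0.6785, -0.1902, 0.0723]
tool_rot: [0.027, 1.0, 0.0, 0.0]
ft_force: [-1.7, -0.6, -0.8]
finger_gap: 0.0499
```

Call:
apply_moves(increments="0 0 1 0 0 0 50; 0 0 1 0 0 0 50")

```text
time: 12.68
eef_pos: [0.6784, -0.1902, 0.0712]
tool_rot: [0.027, 1.0, 0.0, -0.0]
ft_force: [-0.2, -0.1, -0.2]
finger_gap: 0.0499
```

Call:
apply_moves(increments="5 0 0 0 0 0 50; 10 0 0 0 0 0 50; 15 0 0 0 0 0 50; 20 0 0 0 0 0 50; 25 0 0 0 0 0 50; 30 0 0 0 0 0 50; 35 0 0 0 0 0 50; 40 0 0 0 0 0 50; 45 0 0 0 0 0 50; 45 0 0 0 0 0 50")

```text
time: 13.92
eef_pos: [0.6331, -0.1877, 0.0713]
tool_rot: [0.027, 1.0, 0.0, -0.0]
ft_force: [0.5, 0.3, -0.2]
finger_gap: 0.05
```

```bash
python3 -c "
from h import *
look('b')"
```

```text
13.925 [ 0.6331 -0.1877  0.0713] [ 0.52  0.3  -0.22] tcp shelf 0.6424059305032659 -0.15259027120057553
side [101.6  38.2] [(490.1, -202.2), (528.2, -201.9), (527.7, -100.4), (489.5, -100.6)]
wrist [98.6  3.4] [(526.8, -196.7), (530.1, -196.7), (530.1, -98.1), (526.7, -98.1)]
```

View pics/wrist_b.png

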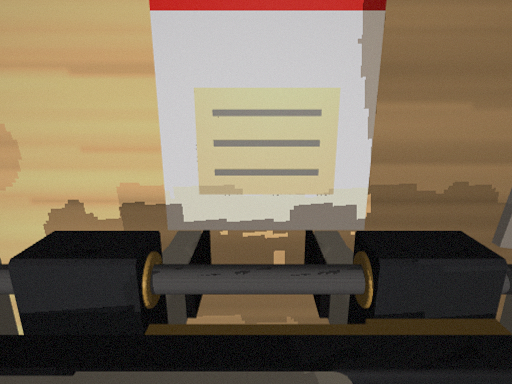

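View pics/side_b.png

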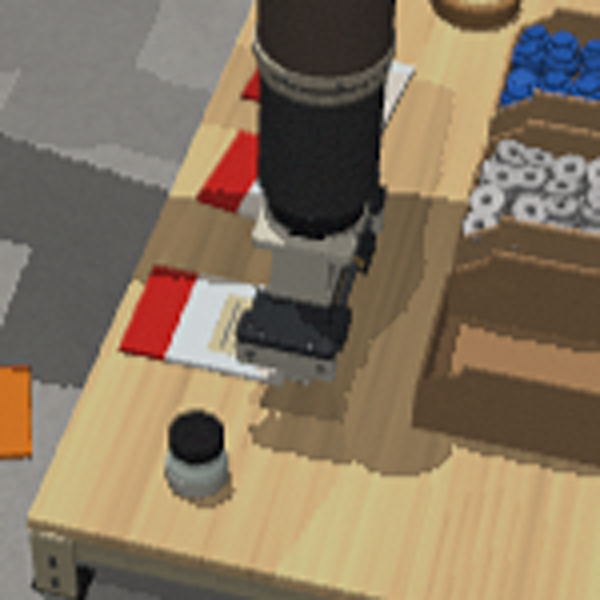

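The plate now moves and is square, in line with its carton. The red line is about 53 mm from the edge.

Call:
apply_moves(increments="5 0 0 0 0 0 50; 10 0 0 0 0 0 50; 15 0 0 0 0 0 50; 20 0 0 0 0 0 50; 25 0 0 0 0 0 50; 30 0 0 0 0 0 50; 35 0 0 0 0 0 50; 39 0 0 0 0 0 50; 43 0 0 0 0 0 50; 46 0 0 0 0 0 50; 46 0 0 0 0 0 50")

```text
time: 15.45
eef_pos: [0.5873, -0.1852, 0.0713]
tool_rot: [0.027, 1.0, 0.0, -0.0]
ft_force: [0.0, 0.6, 0.7]
finger_gap: 0.0498
```

```bash
python3 -c "
from h import *
look('c')"
```

```text
15.45 [ 0.5873 -0.1852  0.0713] [0.02 0.61 0.74] tcp shelf 0.5966152974047094 -0.15263420039289852
side [99.4 38.4] [(444.2, -201.9), (482.6, -201.9), (482.6, -102.5), (444.2, -102.5)]
wrist [98.6  3.7] [(480.9, -196.6), (484.6, -196.6), (484.5, -98.0), (480.8, -98.0)]
```

View pics/side_c.png

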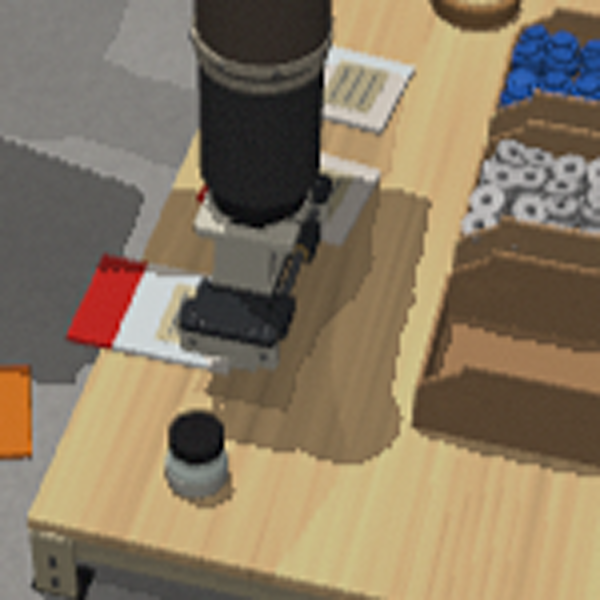

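View pics/scene_c.png

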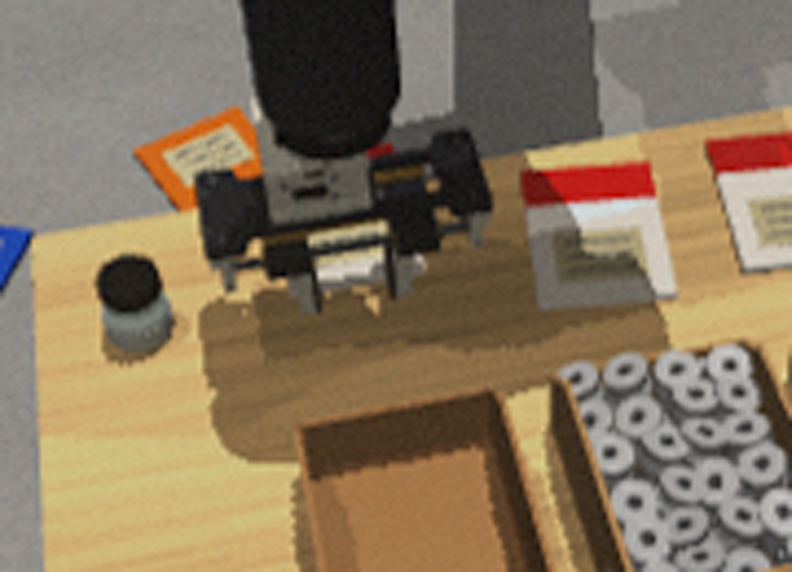

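About 7 mm remain by these estimates. I will back off and lift to measure line against edge with the wrist camera.

Call:
apply_moves(increments="-12 0 0 0 0 0 50; -20 0 -20 0 0 0 50; -20 0 -70 0 0 0 50; -20 0 -120 0 0 0 50; -20 0 -165 0 0 0 50; -20 0 -180 0 0 0 50; -20 0 -180 0 0 0 50")

```text
time: 16.48
eef_pos: [0.6084, -0.1863, 0.252]
tool_rot: [0.027, 1.0, 0.0, 0.001]
ft_force: [-0.2, 0.4, -0.8]
finger_gap: 0.0501
```

```bash
python3 -c "
from h import *
look('d')"
```

```text
16.475 [ 0.6084 -0.1863  0.252 ] [-0.25  0.41 -0.8 ] tcp shelf 0.6177268137269883 -0.1525454816950988
side [99.4 38.4] [(444.2, -201.9), (482.6, -201.9), (482.6, -102.5), (444.2, -102.5)]
scene [98.3 37. ] [(445.1, -195.4), (482.1, -196.2), (484.2, -97.9), (447.2, -97.1)]
wrist [99.  31.5] [(452.6, -196.5), (484.1, -196.4), (484.0, -97.4), (452.5, -97.5)]
```

View pics/wrist_d.png

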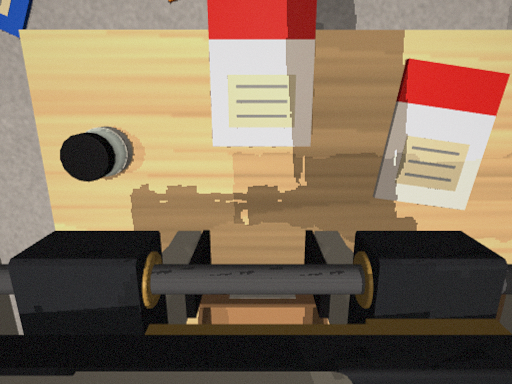

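View pics/side_d.png

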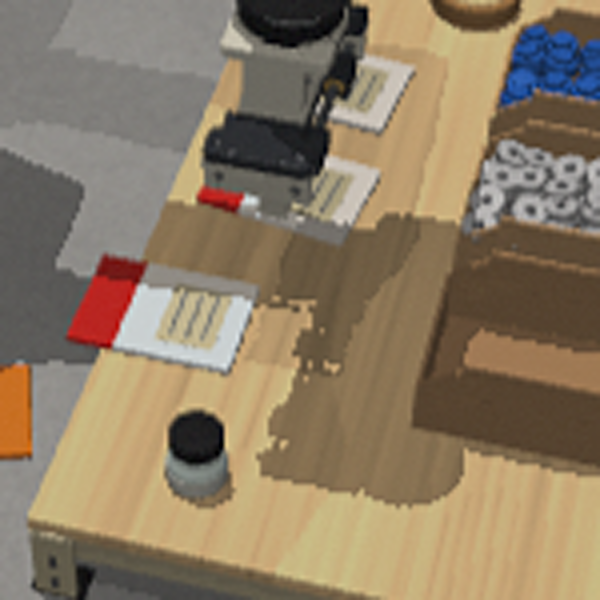

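```bash
python3 -c "
from h import *
c=dict(np.load('wrist_d.npz'));im=cv2.imread('pics/wrist_d_full.png').astype(float)
g=cv2.GaussianBlur(im[:,:,2]-im[:,:,0],(0,0),1)  # R-B
pts=[]
for u in list(range(40,200,4))+list(range(325,345,4))+list(range(410,500,4)):
    d=np.diff(g[15:45,u]);i=d.argmax()
    o=0
    if 0<i<len(d)-1: o=(d[i-1]-d[i+1])/(2*(d[i-1]-2*d[i]+d[i+1]))
    pts.append((u,15+i+.5+o))
pts=np.array(pts);P=ray(c,pts,.09)[:,:2]
x=P@X;y=P@Y;ok=abs(x-np.median(x))<.004;f=np.polyfit(y[ok],x[ok],1);print(ok.sum(),len(ok),f,'edge at y=-.147',np.polyval(f,-.147),'res',(x[ok]-np.polyval(f,y[ok])).std(),np.degrees(f[0]))
# red/white border by S channel
S=cv2.GaussianBlur(im[:,:,1],(0,0),1)
q=[]
for u in list(range(214,284,3)):
    d=np.diff(S[25:55,u]);i=d.argmax();o=(d[i-1]-d[i+1])/(2*(d[i-1]-2*d[i]+d[i+1]));q.append((u,25+i+.5+o))
Q=ray(c,q,.096)[:,:2];f2=np.polyfit(Q@Y,Q@X,1);print('line',np.polyval(f2,-.147),np.degrees(f2[0]),(Q@X).std())
s=r.state()
for xx in(.612,.6035,.5965,.589): print(xx,inc([*(xx*X-.1525*Y),.0711],down(np.radians(176.85)),s))
"
```

```text
68 68 [-7.35375653e-05  4.75416160e-01] edge at y=-.147 0.4754269698279302 res 2.1413775784007777e-05 -0.004213392125857241
line 0.48466718802416964 -0.038505211034935816 1.65952233908452e-05
0.612 (array([ 3.700e+00, -1.000e-01,  1.781e+02]), array([ 0.02, -0.17,  0.01]))
0.6035 (array([ 1.220e+01, -1.000e-01,  1.782e+02]), array([ 0.02, -0.17,  0.01]))
0.5965 (array([ 1.920e+01, -1.000e-01,  1.782e+02]), array([ 0.02, -0.17,  0.01]))
0.589 (array([ 2.670e+01, -1.000e-01,  1.782e+02]), array([ 0.02, -0.17,  0.01]))
```

The line is 9.2 mm short of the edge and the plate is square to within 0.05°. I go back down behind it and push the rest.

Call:
apply_moves(increments="0 0 50 0 0 0 50; 0 0 100 0 0 0 50; 0 0 145 0 0 0 50; 2 0 168 0 0 0 50; 3 0 178 0 0 0 50; 8 0 178 0 0 0 50; 13 0 178 0 0 0 50; 17 0 178 0 0 0 50; 20 0 178 0 0 0 50; 23 0 178 0 0 0 50; 26 0 178 0 0 0 50; 28 0 178 0 0 0 50; 28.4 0 178 0 0 0 50; 28.4 0 178 0 0 0 50; 28.4 0 178 0 0 0 50")

```text
time: 18.5
eef_pos: [0.5796, -0.1848, 0.0735]
tool_rot: [0.027, 1.0, -0.0, 0.0]
ft_force: [2.0, -0.2, 2.9]
finger_gap: 0.0499
```

Call:
apply_moves(increments="-12 0 0 0 0 0 50; -30 0 -20 0 0 0 50; -30 0 -70 0 0 0 50; -30 0 -120 0 0 0 50; -30 0 -165 0 0 0 50; -30 0 -180 0 0 0 50; -30 0 -180 0 0 0 50")

```text
time: 19.38
eef_pos: [0.6096, -0.1863, 0.2535]
tool_rot: [0.027, 1.0, 0.0, 0.0]
ft_force: [-0.4, 0.0, -0.1]
finger_gap: 0.0497
```

```bash
cat > m.py <<'E'
from h import *
look('e')
c=dict(np.load('wrist_e.npz'));im=cv2.imread('pics/wrist_e_full.png').astype(float)
pe=proj(c,[*(.4755*X-.26*Y),.09])[0];pl=proj(c,[*(.4755*X-.147*Y),.096])[0];print(pe,pl)
def sub(a,u,v0):
    lo=max(int(v0)-14,1);d=np.diff(a[lo:int(v0)+14,u]);i=d.argmax();o=(d[i-1]-d[i+1])/(2*(d[i-1]-2*d[i]+d[i+1])) if 0<i<len(d)-1 else 0
    return (u,lo+i+.5+o)
g=cv2.GaussianBlur(im[:,:,2]-im[:,:,0],(0,0),1);S=cv2.GaussianBlur(im[:,:,1],(0,0),1)
P=ray(c,[sub(g,u,pe[1]) for u in range(60,190,4)],.09)[:,:2];Q=ray(c,[sub(S,u,pl[1]) for u in range(216,282,3)],.096)[:,:2]
for n,A in(('edge',P),('line',Q)):
    f=np.polyfit(A@Y,A@X,1);print(n,np.polyval(f,-.147),np.degrees(f[0]),np.median(A@X),(A@X).std())
E
python3 m.py
```

```text
19.375 [ 0.6096 -0.1863  0.2535] [-0.41  0.04 -0.14] tcp shelf 0.6189244985501345 -0.15252318412762728
side [99.6 38.1] [(437.6, -201.5), (475.7, -202.4), (478.0, -102.8), (439.9, -102.0)]
scene [98.1 36.5] [(439.4, -195.5), (475.9, -195.8), (476.5, -97.6), (440.0, -97.4)]
wrist [99. 24.] [(453.3, -196.4), (477.4, -196.4), (477.3, -97.4), (453.3, -97.4)]
[142.17528408  28.17771414] [261.47593688  26.84806999]
edge 0.4754922306799953 -0.0001568913724192809 0.4754855353234445 2.3715135961346642e-05
line 0.47835781933231797 -0.03767932349941131 0.47836489608533805 2.018837203196042e-05
```

View pics/wrist_e.png

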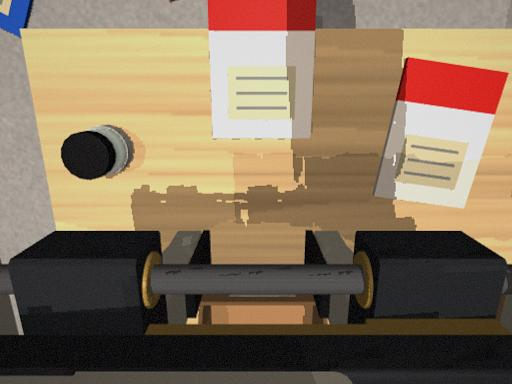

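View pics/scene_e.png

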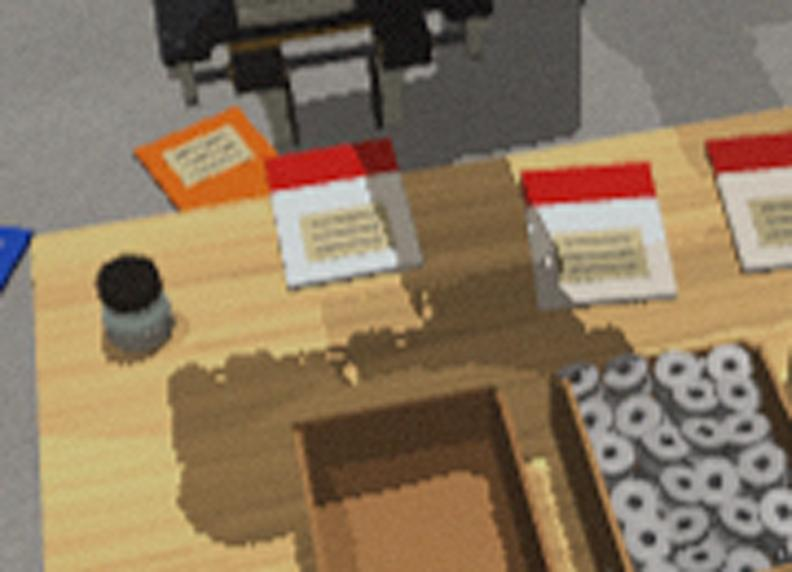

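View pics/side_e.png

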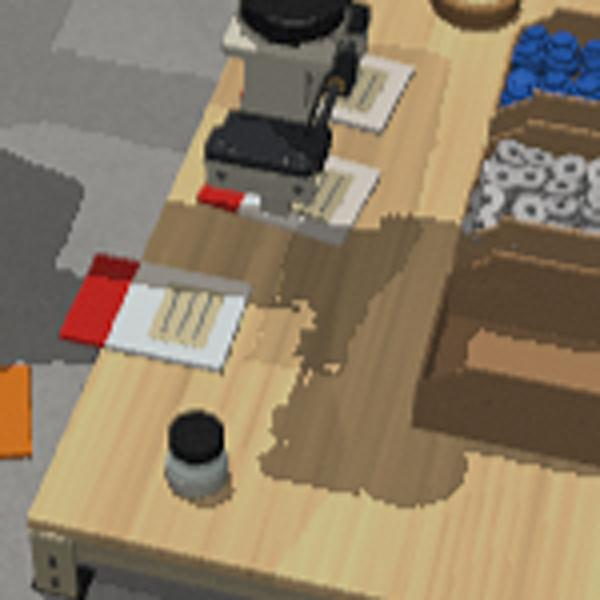

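2.9 mm are still missing, because the arm stopped slightly short and high. One more small push.

```bash
python3 -c "
from h import *
s=r.state();print(s['time'],s['eef_pos'])
for xx in(.612,.5862): print(xx,inc([*(xx*X-.1525*Y),.0712],down(np.radians(176.85)),s))
"
```

```text
19.525 [ 0.60840103 -0.18617982  0.25105366]
0.612 (array([ 5.100e+00, -1.000e-01,  1.799e+02]), array([ 0.02, -0.2 ,  0.01]))
0.5862 (array([ 3.09e+01, -1.00e-01,  1.80e+02]), array([ 0.02, -0.2 ,  0.01]))
```

Call:
apply_moves(increments="1 0 50 0 0 0 50; 3 0 100 0 0 0 50; 5 0 145 0 0 0 50; 5 0 168 0 0 0 50; 5 0 178 0 0 0 50; 5 0 180 0 0 0 50; 5 0 180 0 0 0 50; 5 0 180 0 0 0 50")

```text
time: 20.52
eef_pos: [0.6049, -0.1862, 0.0744]
tool_rot: [0.027, 1.0, -0.0, 0.001]
ft_force: [-0.4, 0.0, 0.5]
finger_gap: 0.0501
```

```bash
python3 -c "
from h import *
s=r.state();print(s['time'],s['eef_pos'],s['ft_force'])
for xx in(.589,.5862): print(xx,inc([*(xx*X-.1525*Y),.0712],down(np.radians(176.85)),s))
"
```

```text
20.525 [ 0.60489393 -0.18615943  0.07436926] [-0.44634181  0.03004334  0.47676849]
0.589 (array([25.2,  0.2,  3.1]), array([-0.  ,  0.1 ,  0.02]))
0.5862 (array([28. ,  0.2,  3.1]), array([-0.  ,  0.1 ,  0.02]))
```

Call:
apply_moves(increments="0 0 3 0 0 0 50; 5 0 3 0 0 0 50; 10 0 3 0 0 0 50; 14 0 3 0 0 0 50; 17 0 3 0 0 0 50; 20 0 3 0 0 0 50; 22 0 3 0 0 0 50; 24 0 3 0 0 0 50; 26 0 3 0 0 0 50; 26 0 3 0 0 0 50")

```text
time: 21.78
eef_pos: [0.5782, -0.1847, 0.0703]
tool_rot: [0.027, 1.0, 0.0, -0.0]
ft_force: [0.2, 1.1, 0.5]
finger_gap: 0.0502
```

```bash
python3 -c "
from h import *
look('f')
"
```

```text
21.775 [ 0.5782 -0.1847  0.0703] [0.2  1.1  0.54] tcp shelf 0.5874255030289303 -0.15261935851359798
side [99.3 38.3] [(435.1, -202.0), (473.4, -201.8), (473.1, -102.5), (434.7, -102.6)]
wrist [98.6  3.7] [(471.7, -196.7), (475.4, -196.7), (475.3, -98.1), (471.6, -98.1)]
```

Call:
apply_moves(increments="0.5 0 0 0 0 0 50; 0.5 0 0 0 0 0 50")

```text
time: 22.18
eef_pos: [0.578, -0.1847, 0.0703]
tool_rot: [0.027, 1.0, -0.0, 0.0]
ft_force: [0.8, -0.7, 0.5]
finger_gap: 0.05
```

Call:
apply_moves(increments="-12 0 0 0 0 0 50; -30 0 -20 0 0 0 50; -30 0 -70 0 0 0 50; -30 0 -120 0 0 0 50; -30 0 -165 0 0 0 50; -30 0 -180 0 0 0 50; -30 0 -180 0 0 0 50; -30 0 -180 0 0 0 50; -30 0 -180 0 0 0 50")

```text
time: 23.3
eef_pos: [0.6071, -0.1862, 0.2485]
tool_rot: [0.027, 1.0, 0.0, -0.001]
ft_force: [0.2, -0.6, -0.5]
finger_gap: 0.0501
```

```bash
python3 m.py
```

```text
23.3 [ 0.6071 -0.1862  0.2485] [ 0.16 -0.57 -0.47] tcp shelf 0.6164305666155014 -0.15253752838949447
side [99.4 38.2] [(434.8, -201.9), (473.0, -201.9), (473.0, -102.5), (434.9, -102.5)]
scene [98.1 35.1] [(437.5, -195.5), (472.6, -195.7), (473.2, -97.6), (438.0, -97.4)]
wrist [99.  21.3] [(453.0, -196.4), (474.3, -196.4), (474.2, -97.4), (452.9, -97.4)]
[141.80228419  28.79418615] [261.86296433  27.48594249]
edge 0.47534913997195505 -0.0016581311971868588 0.4753530499224091 1.8868643166768165e-05
line 0.4752808316850196 -0.0320088457587543 0.4752846265251406 1.2815561945331134e-05
```

View pics/wrist_e.png

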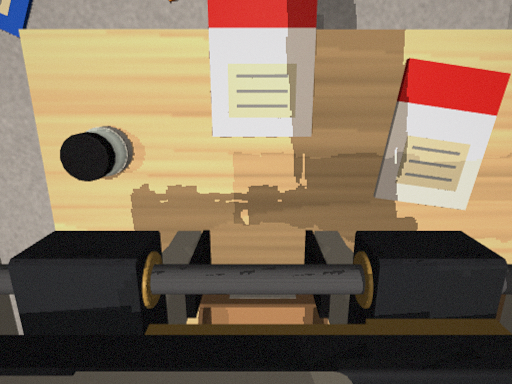

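View pics/scene_e.png

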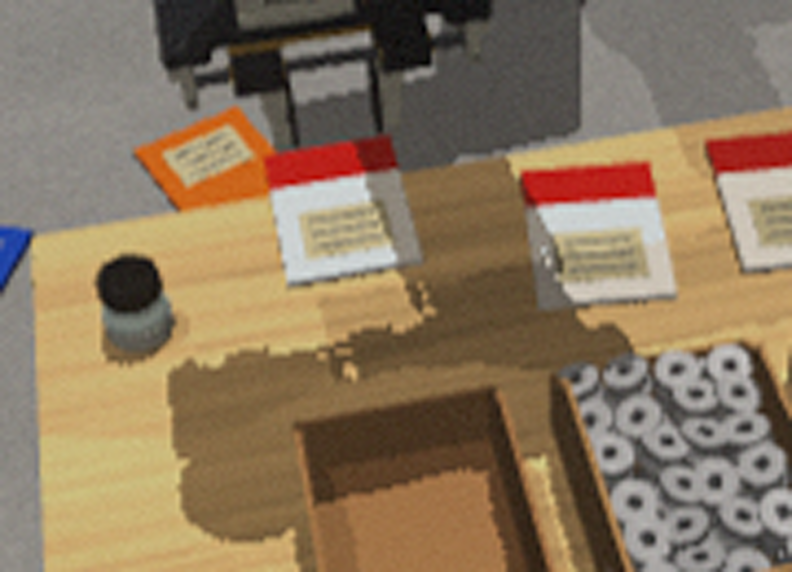

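Line and edge coincide within 0.1 mm, and the gripper is clear with the other things unmoved. Handing in.

```bash
python3 -c "
from station import r
print(r.close_job())"
```

```text
the job is handed in; nothing more can be done
None
```

The reorder plate of the empty carton (the one beside the jar) now sits with its whole red end out over the shelf's front edge. I handed the job in at about 23.5 s. I pushed the plate's rear edge with both open fingertips, which also squared it.

**Last checks from the wrist camera:**
- **Red/white border:** at 475.3 mm, against the shelf edge at 475.3 mm.
- **Squareness:** within about 0.05° of the edge.
- **In front of its carton:** the plate's middle is about 2 mm sideways from the carton's middle line.
- **Release:** the gripper was about 0.16 m above the board and touching nothing.
- **Other things:** from the pictures I saw no change in the other plates, the jar or the cartons. The tape was not in view of the last pictures I looked at.

**Checks that failed or disagreed:**
- **First push missed:** the real fingertips sit about 19 mm above the reported TCP, so they passed over the plate without moving it. I then felt downwards for the right height.
- **Second push short:** it stopped about 3 mm short and I finished it with a third.
- **Camera spread:** the scene and side cameras put the border at about 473 mm, about 2 mm further out than the wrist camera. That is about the calibration error.

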